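# Release the latched mode key

## Task

One of the four white mode keys on the tester's control box is still latched, though all four look alike and stand level. Find it by feel with light taps on the key tops (an idle key gives softly, the latched one is solid), never pressing an idle key home, then press the latched key firmly down to its stop and let it go so that it springs up and stays up. Use the fingertips only: do not pull on the keys, and leave the bottle, the beaker and the test cup standing where they are.

Things in the scene. Friction and masses are not known exactly. Their poses are not given: they have to be found in the camera images.
- control_box: Fixed control box, off-white with a green top plate, 130 mm (x) x 260 mm (y) x 70 mm high, at a varying place and yaw. Origin: centre of its underside; y along the key row, z up. Four white keys on a black strip, 55 mm apart, 20 mm to the -x side of its middle; a low meter (top 82 mm over the bench) 56 mm to +x of the keys.
- key_1_top (a point): Centre of the top face of the key that is leftmost (box's +y end): white cap 34 mm (box x) x 30 mm (box y), 12 mm thick, standing 24 mm over the top plate at the start (94 mm over the bench).
- key_2_top (a point): Centre of the top face of the key that is second from the left: white cap 34 mm (box x) x 30 mm (box y), 12 mm thick, standing 24 mm over the top plate at the start (94 mm over the bench).
- key_3_top (a point): Centre of the top face of the key that is third from the left: white cap 34 mm (box x) x 30 mm (box y), 12 mm thick, standing 24 mm over the top plate at the start (94 mm over the bench).
- key_4_top (a point): Centre of the top face of the key that is rightmost (box's -y end): white cap 34 mm (box x) x 30 mm (box y), 12 mm thick, standing 24 mm over the top plate at the start (94 mm over the bench).
- key_1 (a joint): Travel of that key (leftmost (box's +y end)) in m: 0 at the start for all four, latched or not; grows as it is pressed down (stop at 0.012), -0.010 when it has sprung up. Which key is latched differs each time; the four look alike and stand level, only feel tells.
- key_2 (a joint): Travel of that key (second from the left) in m: 0 at the start for all four, latched or not; grows as it is pressed down (stop at 0.012), -0.010 when it has sprung up. An idle key floats on a soft spring, 300 N/m (3 mm down at about 1 N), and comes back when let go; more than 8 mm down counts as pressed home, a failure.
- key_3 (a joint): Travel of that key (third from the left) in m: 0 at the start for all four, latched or not; grows as it is pressed down (stop at 0.012), -0.010 when it has sprung up. The latched key is solid under a light touch: it does not move below about 8 N.
- key_4 (a joint): Travel of that key (rightmost (box's -y end)) in m: 0 at the start for all four, latched or not; grows as it is pressed down (stop at 0.012), -0.010 when it has sprung up. To release the latched key push it 11 mm down to its firm stop (8 N at first, up to about 11 N on the way), keep it there 0.3 s and let go: it follows the finger up and stays 10 mm above the others.
- latch (a joint): Catch hidden in the box under the latched key (its value does not tell which one): angle in rad: 0 latched, about 1.5 with the latched key pushed to its bottom stop, 3.49 released. It does not move under a light touch, nor when an idle key is pressed.
- sample_bottle: Loose bystander: amber sample bottle with a blue cap, 64 mm across, 150 mm high, to the box's +y side. Origin: centre of its underside, z up its axis.
- beaker: Loose bystander: empty glass beaker, 68 mm across, 85 mm high, to the box's -y side. Origin: centre of its underside, z up its axis.
- test_cup: Loose bystander: brass test cup, 64 mm across, 34 mm high, with a handle that reaches 115 mm along its own +x, 50 mm high, on the +x side of the box. Origin: centre of the cup's underside, z up.

How it is judged:
By the outcome, as a careful person would: the job done as asked, in the order asked, and still so for the second after the job is handed in, with the robot touching nothing.
It also fails if it takes over 45 s, if anything falls off the work surface, if the arm or the gripper's body presses on something with over 40 N, if the wrist force passes 120 N, or if a joint passes its speed limit or range.

## Robot

A 6-joint arm with a two-finger parallel gripper is mounted at the origin on the work surface. World frame = base frame: x ahead of the robot, y to its left, z up, the work surface at z = 0. Lengths are in m, angles in rad, forces in N, time in s.
With the tool pointing down it reaches from about 0.325 to 0.775 m from the base axis. Payload 5.5 kg.
Tool frame: the origin (TCP) lies between the finger pads; the fingertips stand 8 mm ahead of it and the grasp point (between the pads) lies 11 mm behind it (tcp_to_tips is the distance from the TCP to the fingertips, in m); z points along the fingers, y is the direction in which the jaws open and shut (so a half turn about z gives the same grasp; the last joint's range is limited). The gripper opens to 88 mm and grips with 3 to 60 N. Pads are 20 mm wide; open, the fingers measure 115 mm over their backs; the gripper's body (75 mm by 178 mm) begins 61 mm behind the grasp point.
Start: joints at [1.119, 0.091, 1.231, -0, 1.82, -0.057], TCP at [0.231, 0.554, 0.231] pointing down, gripper open.
Joint ranges: [-2.87, 2.87], [-0.86, 2.18], [0.17, 2.46], [-1.51, 4.65], [0.06, 2.69], [-2.65, 2.65]. Speed limits (rad/s): [2.57, 2.57, 3.01, 3.14, 3.14, 3.14].

## Interface

Orientations are given as a unit quaternion [w, x, y, z].
In Python, from bench import * gives the robot as it stands. Calls block until the motion is done:
- move_to(position, orientation): joint-space move of the TCP to a pose.
- move_l(position, speed=0.15, orientation=None): straight line of the TCP; orientation=None keeps the orientation; speed is the mean speed in m/s.
- movej(angles): joint-space move.
- gripper_open() and close(): open the fingers fully, or close them until they stop; the grip force is fixed at half the most.
- hold(seconds).
- inverse_kinematics(position, orientation): joint angles nearest the present ones, or None.
- state(): the state.
- get_image(name): name is "scene" or "top" or "wrist"; returns a dict with "frame" (400x640x3 uint8, blue, green, red), "depth" (400x640 float32, m along the optical axis (not along the pixel's ray), 0 where there is no reading), "camera_matrix" (3x3 intrinsics, pixels), "k1" (the pictures are not rectified: a ray, as slopes to the right and down, at radius r is drawn at 1 + k1 r^2 times it, then the intrinsics apply), "view" (4x4, takes a point from world to camera coordinates). Camera axes: x right, y up, looking along -z (the intrinsics and any distortion apply to the point x, -y, -z); pixel columns grow to the right and rows downward; lengths in m; the calibration is good to about 2 mm. A picture is of the moment at which its call begins.
A pose or a line that the arm cannot do raises IKError and nothing moves.
- job_done(): hands the job in, once; it reports no verdict.
The state is a dict: "time": time; "joint_pos": joint angles; "dq": joint speeds; "joint_torque": joint torques, N m; "ee_pos": TCP position; "ee_rot": TCP orientation; "ft_force": force on the tool from outside, world axes, zero at the start; "moment": the same for the moment, N m; "finger_gap": finger opening in m.
Only numpy, scipy, OpenCV 4.12 (cv2) and the standard library are available. Lean on these libraries where they do the work, as an engineer would, in place of code of your own. Each camera call takes 0.05 s, during which the arm holds its last target.

## Working session

There is one attempt and no reset: what is moved stays moved. The work goes in short steps, each a Python script; the robot and the scene stay as the last script left them, time stands still between calls to the robot, and variables do not carry over. Pictures are saved under pics/ and viewed, and the job is handed in when it is done.

```bash
ls; mkdir -p pics; python3 - <<'E'
from bench import *
import cv2,numpy as np
s=state();print(s)
for n in("scene","top"):
    im=get_image(n);cv2.imwrite(f"pics/{n}0.png",im["frame"]);np.savez(f"{n}0.npz",**im)
    print(n,im["camera_matrix"],im["k1"],im["view"])
E
```

```text
pics
{'time': 0.0, 'joint_pos': array([ 1.11930338e+00,  9.18312295e-02,  1.23192033e+00, -3.68534989e-05,
        1.81980012e+00, -5.66669421e-02]), 'dq': array([ 0.00168554,  0.00012999,  0.00035966, -0.00025934, -0.00023755,
        0.00089247]), 'joint_torque': array([ 4.34958756e-04, -4.46445000e+01, -4.06447649e+01,  6.99001621e-02,
        2.89783574e-02, -1.29513678e-04]), 'ee_pos': array([0.23065331, 0.55357258, 0.22950397]), 'ee_rot': array([-2.28916032e-04,  1.96137579e-01,  9.80575897e-01, -9.52555377e-04]), 'ft_force': array([-0.55143051, -0.21769007, -0.75251211]), 'moment': array([ 0.04900093, -0.0031676 ,  0.01071855]), 'finger_gap': 0.08752250173880093}
scene [[476.4454499    0.         315.3900366 ]
 [  0.         476.4454499  194.73722384]
 [  0.           0.           1.        ]] -0.046289824735268846 [[-0.79818934  0.60235966 -0.0075246   0.46709551]
 [-0.37555175 -0.48780109  0.7880425   0.15012448]
 [ 0.47101451  0.631833    0.61557485 -1.54144566]
 [ 0.          0.          0.          1.        ]]
top [[442.59066841   0.         309.33389399]
 [  0.         442.59066841 198.09407369]
 [  0.           0.           1.        ]] -0.060158044407730704 [[ 0.00879935 -0.99991138  0.00999021  0.01404361]
 [ 0.98623618  0.01032773  0.16501981 -0.58886601]
 [-0.16510837  0.00840064  0.98623965 -1.02796498]
 [ 0.          0.          0.          1.        ]]
```

View pics/scene0.png

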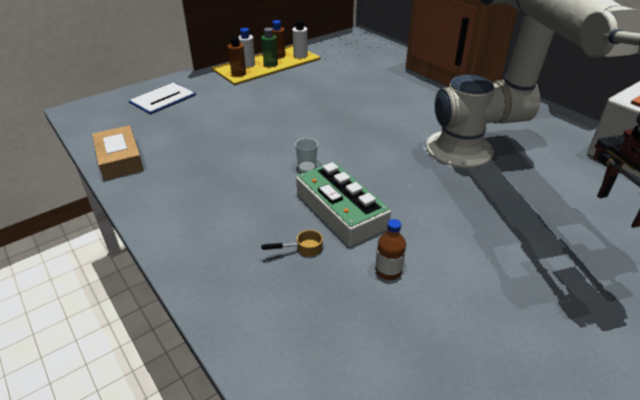

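View pics/top0.png

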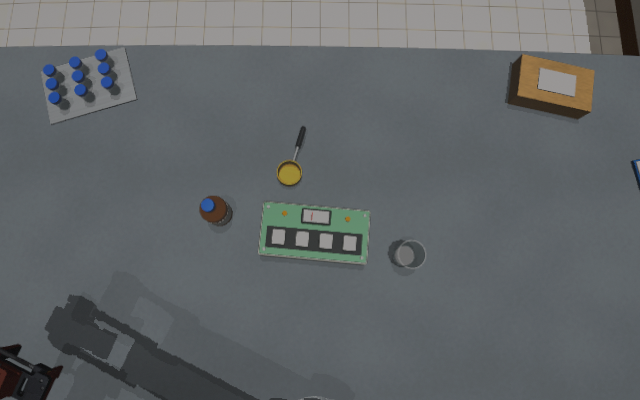

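The top view shows four white keys at about (278,237), (302,239), (326,241) and (350,243). The meter is at (317,216), the bottle at (213,207), the beaker at (410,254) and the cup at (289,174). Next I'll cast rays onto the key-top plane.

```bash
cat > h.py <<'E'
import cv2,numpy as np
def ray(im,u,v):
    K=im["camera_matrix"];k=float(im["k1"]);V=im["view"]
    d=np.array([(u-K[0,2])/K[0,0],(v-K[1,2])/K[1,1]]);p=d.copy()
    for _ in range(20): p=d/(1+k*(p@p))
    R=V[:3,:3];t=V[:3,3]
    return -R.T@t, R.T@np.array([p[0],-p[1],-1.])
def onplane(im,u,v,z):
    c,d=ray(im,u,v);return c+d*(z-c[2])/d[2]
def depthpt(im,u,v):
    c,d=ray(im,u,v);return c+d*float(im["depth"][int(round(v)),int(round(u))])
E
python3 - <<'E'
from h import *
for n,roi in(("top",(262,362,222,258)),("scene",(315,385,158,215))):
    im=np.load(f"{n}0.npz");f=im["frame"].astype(int)
    hsv=cv2.cvtColor(im["frame"],cv2.COLOR_BGR2HSV)
    m=((hsv[...,1]<50)&(hsv[...,2]>135)).astype(np.uint8)
    M=np.zeros_like(m);M[roi[2]:roi[3],roi[0]:roi[1]]=m[roi[2]:roi[3],roi[0]:roi[1]]
    k,l,st,c=cv2.connectedComponentsWithStats(M)
    P=[]
    for i in range(1,k):
        if st[i,4]<40: continue
        p=onplane(im,*c[i],.094);q=depthpt(im,*c[i]);P.append(p)
        print(n,c[i].round(1),st[i],p.round(4),q.round(4))
    cv2.imwrite(f"pics/m_{n}.png",M*255)
im=np.load("top0.npz")
hsv=cv2.cvtColor(im["frame"],cv2.COLOR_BGR2HSV)
g=cv2.inRange(hsv,(45,60,60),(85,255,255));k,l,st,c=cv2.connectedComponentsWithStats(g)
i=1+np.argmax(st[1:,4]);r=cv2.minAreaRect(np.argwhere(l==i)[:,::-1].astype(np.float32));print(r)
b=[onplane(im,u,v,.07) for u,v in cv2.boxPoints(r)];print(np.round(b,4))
print([np.linalg.norm(b[i]-b[(i+1)%4]).round(4) for i in range(4)],np.mean(b,0))
E
```

```text
top [278.1 236.2] [272 230  13  14 161] [0.4916 0.091  0.094 ] [0.4916 0.091  0.0942]
top [301.9 238.4] [296 232  13  14 160] [0.4871 0.0362 0.094 ] [0.4873 0.0363 0.0907]
top [325.7 240.5] [320 234  13  14 162] [ 0.4829 -0.0183  0.094 ] [ 0.4829 -0.0183  0.0937]
top [349.4 242.8] [343 236  13  14 159] [ 0.478  -0.0728  0.094 ] [ 0.478  -0.073   0.0927]
scene [359.7 171.1] [ 317  158   68   44 1453] [ 0.4321 -0.0035  0.094 ] [ 0.3376 -0.1041 -0.0028]
scene [354.  186.5] [346 182  17  10 106] [0.4892 0.0394 0.094 ] [0.4893 0.0394 0.094 ]
scene [329.9 191.3] [320 184  21  16 179] [0.5511 0.0173 0.094 ] [0.5429 0.0072 0.084 ]
scene [324.7 203.4] [315 193  22  22  74] [0.5915 0.0477 0.094 ] [0.5681 0.0179 0.0632]
scene [366.7 197.6] [359 193  17  11 117] [0.4943 0.0939 0.094 ] [0.4956 0.0953 0.0955]
((314.0984191894531, 231.9180450439453), (106.2889633178711, 50.51893997192383), 5.19442892074585)
[[ 0.4555  0.1367  0.07  ]
 [ 0.5747  0.129   0.07  ]
 [ 0.5542 -0.123   0.07  ]
 [ 0.4354 -0.1109  0.07  ]]
[np.float64(0.1194), np.float64(0.2529), np.float64(0.1194), np.float64(0.2484)] [0.50495342 0.00794633 0.07      ]
```

```bash
python3 - <<'E'
from h import *
from bench import *
im=np.load("top0.npz")
print("bottle",onplane(im,208,205,.15),"beaker",onplane(im,412,255,.08),"cup",onplane(im,289,174,.03))
k1=np.array([.4916,.091]);k4=np.array([.478,-.0728])
u=(k1-k4)/np.linalg.norm(k1-k4);yaw=np.arctan2(-u[0],u[1]);print("yaw",yaw)
c=np.mean([[.4916,.091],[.4871,.0362],[.4829,-.0183],[.478,-.0728]],0)+[.001,.001]
keys=[c+u*.055*f for f in(1.5,.5,-.5,-1.5)]
a=(np.pi+yaw)/2;q=np.array([0,np.cos(a),np.sin(a),0])
np.savez("keys.npz",keys=keys,q=q);print(np.round(keys,4),q)
for k in keys: print(inverse_kinematics([*k,.2],q),inverse_kinematics([*k,.085],q) is not None)
close()
move_to([*keys[0],.21],q)
move_l([*keys[0],.094+.008+.015],.15);hold(.3)
s=state();print(s["time"],s["ee_pos"],s["ft_force"],s["finger_gap"])
for i in range(4):
    s=state();print(s["ft_force"]);hold(.03)
for n in("scene","wrist"):
    im=get_image(n);cv2.imwrite(f"pics/{n}1.png",im["frame"] if n=="wrist" else cv2.resize(im["frame"][100:300,220:500],None,fx=2.5,fy=2.5))
E
```

```text
bottle [0.55405274 0.24311415 0.15      ] beaker [ 0.45173675 -0.22010277  0.08      ] cup [0.65236223 0.07089501 0.03      ]
yaw -0.08283807910872233
[[ 0.4927  0.0922]
 [ 0.4882  0.0374]
 [ 0.4836 -0.0174]
 [ 0.4791 -0.0722]] [0.         0.0414072  0.99914235 0.        ]
[ 1.17187797e-01 -1.79276725e-01  1.54737745e+00 -4.44089210e-16
  1.77349193e+00 -1.37077045e+00] True
[ 7.02576067e-03 -2.11094498e-01  1.57513683e+00 -4.44089210e-16
  1.77755032e+00 -1.48093249e+00] True
[-1.06237993e-01 -2.26601881e-01  1.58842976e+00 -4.44089210e-16
  1.77976478e+00 -1.59419624e+00] True
[-2.19801396e-01 -2.25108111e-01  1.58715603e+00 -4.44089210e-16
  1.77954474e+00 -1.70775964e+00] True
4.425 [0.49314877 0.09227266 0.11789075] [-0.61660364 -0.26199424 -0.24403266] 0.000371539330273144
[-0.61660364 -0.26199424 -0.24403266]
[-0.21644598 -0.47515216  0.47409677]
[-0.64008288  0.7398057  -0.23529087]
[-0.50460409 -0.52629754 -0.22176225]
```

View images.

View pics/scene1.png

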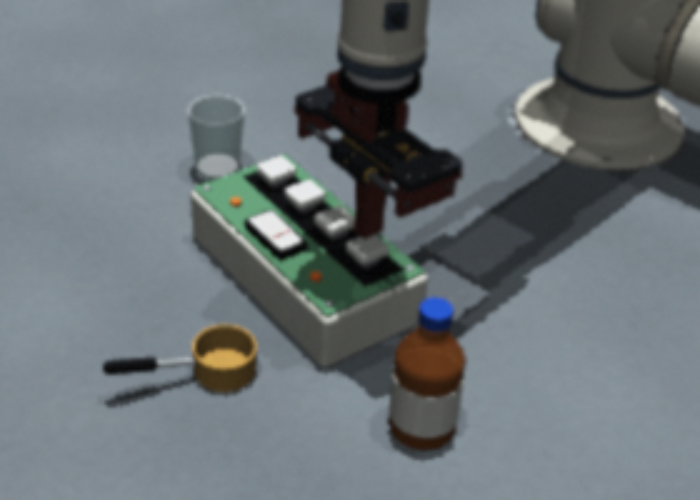

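View pics/wrist1.png

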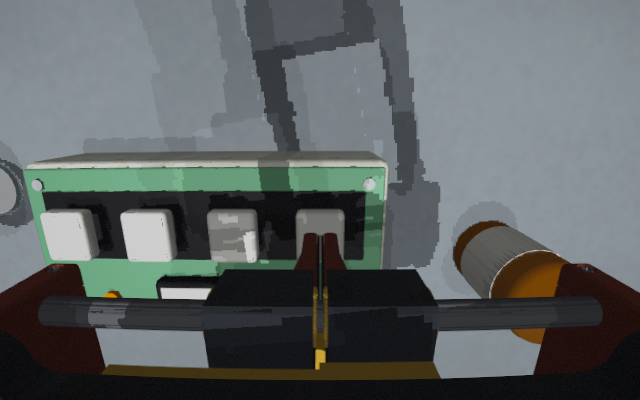

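The wrist view shows the closed tips centred over key 1 (320,235), and the scene view agrees. All three bystanders are well clear. Next come the light taps, stopping on force.

```bash
cat > tap.py <<'E'
from bench import *
import numpy as np
D=np.load("keys.npz");keys=D["keys"];q=D["q"]
def F(n=6):
    r=[]
    for _ in range(n): r.append(state()["ft_force"][2]);hold(.015)
    return np.mean(r)
def tap(i):
    k=keys[i];b=F(10);out=[]
    for z in (.1045,.1025,.1010,.1000,.0990,.0980):
        move_l([*k,z],.03);f=F()-b;zz=state()["ee_pos"][2]
        out.append((round((zz-.008)*1e3,1),round(f,2)))
        if abs(f)>2.5: break
    move_l([*k,.117],.1)
    print(i+1,"base",round(b,2),out,"t",state()["time"],flush=True);return out
E
python3 - <<'E'
from tap import *
tap(0)
E
```

```text
1 base -0.1 [(np.float64(96.7), np.float64(0.21)), (np.float64(94.5), np.float64(0.19)), (np.float64(93.0), np.float64(0.59)), (np.float64(92.1), np.float64(0.92)), (np.float64(91.1), np.float64(1.1)), (np.float64(90.1), np.float64(1.51))] t 7.5833
```

Key 1 gives softly, about 0.3 N/mm, so it is idle. Now the others.

```bash
python3 - <<'E'
from tap import *
for i in(1,2,3):
    move_l([*keys[i],.117],.15)
    tap(i)
E
```

```text
2 base 0.19 [(np.float64(96.7), np.float64(0.08)), (np.float64(94.5), np.float64(0.22)), (np.float64(93.1), np.float64(0.38)), (np.float64(92.0), np.float64(0.73)), (np.float64(91.0), np.float64(0.97)), (np.float64(90.1), np.float64(1.08))] t 11.025
3 base 0.1 [(np.float64(96.7), np.float64(0.23)), (np.float64(94.5), np.float64(0.05)), (np.float64(93.1), np.float64(0.52)), (np.float64(92.1), np.float64(0.57)), (np.float64(91.1), np.float64(1.22)), (np.float64(90.0), np.float64(1.18))] t 14.4667
4 base 0.11 [(np.float64(96.7), np.float64(-0.17)), (np.float64(94.5), np.float64(0.21)), (np.float64(94.1), np.float64(5.2))] t 16.825
```

Key 4 is solid: 5 N with no travel. The other three are soft. Pressing key 4 to its stop.

```bash
python3 - <<'E'
from tap import *
k=keys[3];b=F(6)
move_l([*k,.103],.1)
z=.099;move_l([*k,z],.04)
while z>.081:
    z-=.0015;move_l([*k,z],.03);f=F(3)-b;zz=state()["ee_pos"][2]-.008
    print(round(z,4),round(zz*1e3,1),round(f,1),flush=True)
    if f>24: break
hold(.6);s=state();print(s["ee_pos"],s["ft_force"])
move_l([*k,.125],.06)
move_l([*k,.20],.15)
move_l([.40,-.0,.26],.25)
hold(.2)
import cv2
for n in("scene","top","wrist"):
    im=get_image(n);np.savez(f"{n}2.npz",**im);fr=im["frame"]
    cv2.imwrite(f"pics/{n}2.png",cv2.resize(fr[100:300,220:500],None,fx=2.5,fy=2.5) if n!="wrist" else fr)
print(state()["time"],state()["ft_force"])
E
```

```text
0.0975 91.0 9.1
0.096 89.6 9.3
0.0945 88.2 10.4
0.093 86.8 10.4
0.0915 85.3 10.6
0.09 83.6 10.2
0.0885 83.8 17.6
0.087 83.3 22.3
0.0855 83.1 28.0
[ 0.4795901  -0.07228548  0.09111913] [-11.06674103   2.24349112  27.11154831]
23.2167 [-0.78821354 -0.5548713   0.38763824]
```

View pics/scene2.png

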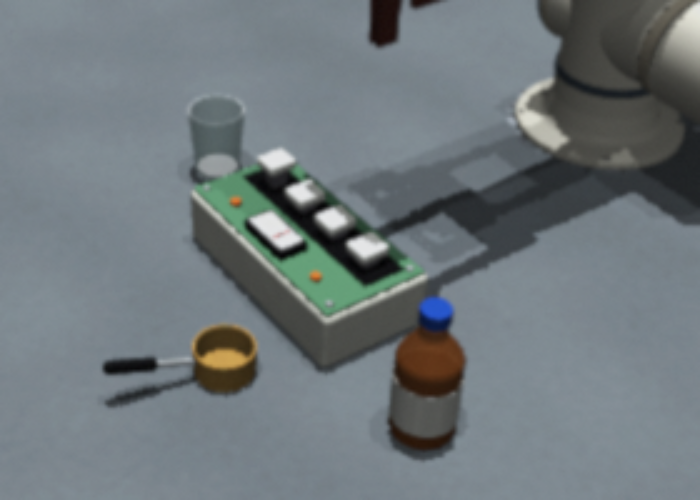

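View pics/wrist2.png

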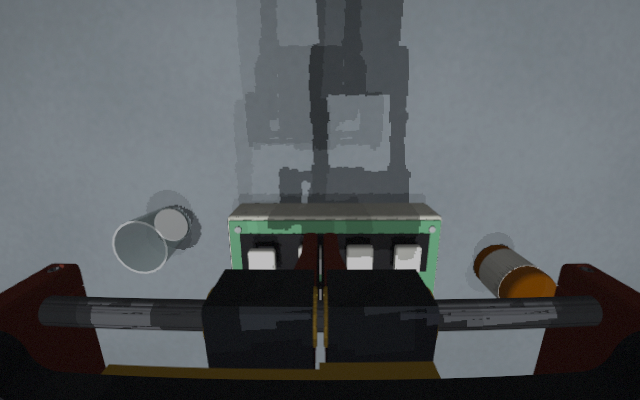

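Key 4 (276,160 in the crop) now stands above the other three, and the bystanders have not moved. I'll check its height by depth before handing in.

```bash
python3 - <<'E'
from h import *
from bench import *
im=get_image("scene");a=np.load("scene0.npz")
for u,v in((367,197),(354,186),(342,177),(330,164)):
    print(np.mean([depthpt(im,u+i,v+j)[2] for i in(-2,-1,0,1,2) for j in(-1,0,1)]).round(4))
d=cv2.absdiff(im["frame"],a["frame"]).max(2)
for n,(u,v) in dict(bottle=(391,250),beaker=(307,155),cup=(300,242)).items(): print(n,d[v-25:v+25,u-20:u+20].mean())
print(state()["time"])
job_done()
E
```

```text
0.0942
0.0938
0.0945
0.1039
bottle 2.878
beaker 5.6175
cup 3.4355
23.2667
the job is handed in; nothing more can be done
```

The latched key was key 4, the rightmost one. I pressed it to its stop and it sprang up and stayed up. The job is handed in at 23.3 s; no verdict was reported.

- **Finding it:** I tapped all four keys lightly with the closed fingertips. Keys 1 to 3 gave softly, about 1.1–1.5 N at 4 mm down, and were never pressed further. Key 4 was solid: 5 N with no travel.
- **Releasing it:** Key 4 took 9–11 N on the way down. It met a firm stop 11 mm down, where I held about 27 N for 0.6 s, then let it go and moved the arm clear.
- **Last checks:** The depth picture puts the top of key 4 at 103.9 mm and the other three at 94 mm, as expected for a released key. The bottle, beaker and test cup look unmoved between the first and last pictures. The beaker area changed slightly more than the others; I put this down to key 4 and the shadows, but didn't check it separately.
- **Side force:** While I held key 4 at its stop, the wrist also read about 11 N of sideways force. It had no visible effect.

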